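Stock the desk tray and leave the look-alikes

ROBOT

A 6-joint arm with a two-finger parallel gripper is mounted at the origin on the work surface; the furniture and walls round the work are solid. World frame = base frame: x ahead of the robot, y to its left, z up, the work surface at z = 0. Lengths are in m, angles in rad, forces in N, time in s.
With the tool pointing down it reaches from about 0.25 to 0.725 m from the base axis. Payload 9.7 kg.
Tool frame: the origin (TCP) lies at the very end of the fingers, on their centre line; the grasp point (between the pads) lies 19 mm behind it; z points along the fingers, y is the line along which they close (so a half turn about z gives the same grasp; the last joint's range is limited). The gripper opens to 85 mm and grips with 20 to 120 N. Pads are 22 mm wide; open, the fingers measure 114 mm over their backs; the gripper's body (76 mm by 85 mm) begins 54 mm behind the grasp point. The pads swing forward as they close: fully open they stand 13 mm farther back than shut.
Start: joints at [1.14, 0.087, 0.176, 1.66, 0, 1.571], TCP at [0.23, 0.5, 0.231] pointing down, gripper open.
Joint ranges: [-3.13, 3.13], [-0.85, 1.81], [-1.15, 1.24], [-2.2, 2.28], [-1.44, 1.52], [-3.14, 3.14]. Speed limits (rad/s): [2.22, 2.22, 2.57, 3.14, 3.14, 3.14].

INTERFACE

Orientations are given as [roll, pitch, yaw] about the fixed x, y, z axes, in that order (R = Rz(yaw) Ry(pitch) Rx(roll)).
In Python, from rig import * gives the robot as it stands.
- The arm moves only by the tool drive_tool, never from a script. Its argument "rows" is a list of rows, each an object of numbers: "x", "y", "z": the shift along the tool's x, y, z in m; "wx", "wy", "wz": the turn, a rotation vector about the tool's x, y, z in rad. A call has 1 to 20 rows; each row is the pose to reach, as a shift and turn from the pose commanded when the call began, along the tool's axes at that moment; what a row does not reach only later rows make up. A row lasts 1/10 s, in which the tool goes at most 50 mm and 8.59 degrees, less where a joint would pass 70% of its speed; a pose out of reach is approached as far as the arm can. A call with a gripper value outside its range is refused whole. "fingers" is the closure, from -1 (fully open) to 1 (shut), set as the call begins (left out, the last holds). The fingers move at their own pace and stop on an object; "newtons" is the grip in N (left out, the last holds). Time passes only in rows, so rows that repeat a pose let the fingers close. It gives the time, the measured TCP pose, the force, the opening and the grip force at its end, in the units of the state.
- read_state(): the state, without advancing time (a new reading comes with each control period).
- grab_frame(name): name is "scene" or "top"; returns a dict with "img" (400x640x3 uint8, blue, green, red), "fx", "fy", "cx", "cy" (pixels), "k1" (the pictures are not rectified: a ray, as slopes to the right and down, at radius r is drawn at 1 + k1 r^2 times it, then the intrinsics apply), "extrinsics" (4x4, takes a point from camera to world coordinates). Camera axes: x right, y up, looking along -z (the intrinsics and any distortion apply to the point x, -y, -z); pixel columns grow to the right and rows downward; lengths in m; the calibration is good to about 2 mm. A picture is of the moment at which its call begins. There is no depth.
- close_job(): hands the job in; it is judged then, once.
The state is a dict: "clock": time; "joint_pos": joint angles; "qvel": joint speeds; "tau": joint torques, N m; "tool_pos": TCP position; "tool_rot": TCP orientation; "contact_force": force on the tool from outside, world axes, zero at the start; "ft_torque": the same for the moment, N m; "gripper_width": finger opening in m; "grasp_force": force on a finger pad.
Only numpy, scipy, OpenCV 4.12 (cv2) and the standard library are available. Lean on these libraries where they do the work, as an engineer would, in place of code of your own. Each camera call takes 0.05 s, during which the arm holds its last target. There are 200 camera calls.

TASK

Put the stapler, the thick felt marker, the small square note pad and the eraser away in the desk tray: the stapler lengthwise in the insert without divisions, the marker lengthwise down the middle of the insert with four short ribs, between the ribs, and in the divided insert the note pad in the larger cell and the eraser in the smaller one, each lying flat on the floor of its compartment as it lies now. Leave the thin pen, the large note pad and the white charger where they are.

Things in the scene. Friction and masses are not known exactly. Their poses are not given: they have to be found in the camera images.
- stapler: black desk stapler standing on its base, 34 mm wide (x), 131 mm long (y), 46 mm high; origin at the centre of its underside. Its upper arm, 32 mm wide from 30 to 46 mm height, does not move and can be gripped across.
- marker: thick black felt marker lying on its side, 17 mm wide (x), 135 mm long (y), 18 mm high; origin at the centre of its underside. It does not roll.
- small_pad: small square note pad, 50 x 50 mm, 20 mm high, rigid; origin at the centre of its underside.
- eraser: eraser in a paper sleeve, 23 mm wide (x), 52 mm long (y), 13 mm high, rigid; origin at the centre of its underside.
- pen: look-alike that stays: thin black pen lying on its side, 10 mm wide (x), 142 mm long (y), 11 mm high; origin at the centre of its underside.
- large_pad: look-alike that stays: large square note pad, 76 x 76 mm, 12 mm high; origin at the centre of its underside.
- charger: look-alike that stays: white square charger block with rounded edges, 60 x 60 mm, 28 mm high; origin at the centre of its underside.
- insert_plain: Place of the stapler: fixed grey insert in the wooden desk tray, 72 x 172 mm (x, y), walls 3 mm thick, 10 mm high. Origin: centre of underside, 4 mm over the desk; inner floor 3 mm above origin. One undivided compartment, 66 x 166 mm inside; stapler along y. The three inserts lie side by side along x, 1.5 mm apart, in any order.
- insert_rest: Place of the marker: fixed grey insert in the wooden desk tray, 72 x 172 mm (x, y), walls 3 mm thick, 10 mm high. Origin: centre of underside, 4 mm over the desk; inner floor 3 mm above origin. Two pairs of short white ribs, 10 mm thick, 10 mm high, at y = -48 and +48 mm; each pair leaves a 34 mm gap in the middle; marker lies along y, centred, on the floor through both gaps.
- insert_divided: Place of the small note pad and the eraser: fixed grey insert in the wooden desk tray, 72 x 172 mm (x, y), walls 3 mm thick, 10 mm high. Origin: centre of underside, 4 mm over the desk; inner floor 3 mm above origin. White cross wall 3 mm thick, 10 mm high at y = -8.5 mm. Larger cell (pad): y -7 to +83, centre +38 mm. Smaller cell (eraser): y -83 to -10, centre -46.5 mm. Both 66 mm along x.
Things that resemble listed ones, but are neither listed nor needed, are in the scene too. Leave any blue or pink look-alike of the small_pad alone.

How it is judged:
At the end, for the whole second after the job is handed in: At rest, flat, across/along its place's centre: stapler in the plain insert within 17/18 mm, marker between the ribs on the floor of the ribbed insert within 10/16, small pad in the larger cell within 9/21, eraser in the smaller cell within 23/26. Pen, large pad, charger moved under 20 mm (x of stapler in the frame of insert_plain between -0.0175 and 0.0175 m and y of stapler in the frame of insert_plain between -0.0185 and 0.0185 m and z of stapler in the frame of insert_plain between 0 and 0.0055 m and angle between each of stapler, marker, small_pad, eraser's own z axis and vertical below 0.12 rad and linear speed of each of stapler, marker, small_pad, eraser below 0.02 m/s and angular speed of each of stapler, marker, small_pad, eraser below 0.3 rad/s and x of marker in the frame of insert_rest between -0.01 and 0.01 m and y of marker in the frame of insert_rest between -0.0165 and 0.0165 m and z of marker in the frame of insert_rest between 0 and 0.0055 m and x of small_pad in the frame of insert_divided between -0.0095 and 0.0095 m and y of small_pad in the frame of insert_divided between 0.0165 and 0.0595 m and z of small_pad in the frame of insert_divided between 0 and 0.0055 m and x of eraser in the frame of insert_divided between -0.023 and 0.023 m and y of eraser in the frame of insert_divided between -0.073 and -0.02 m and z of eraser in the frame of insert_divided between 0 and 0.0055 m and distance of each of pen, large_pad, charger from where it was at the start of the episode below 0.02 m); the robot touches nothing.
It fails at once if a look-alike (thin pen, large note pad, charger) is displaced by more than 30 mm (distance of any of pen, large_pad, charger from where it was at the start of the episode above 0.03 m).
It also fails if it takes over 93 s, if anything falls off the work surface, if the arm or the gripper's body presses on something with over 40 N, if the wrist force passes 120 N, or if a joint passes its speed limit or range.

## Working session

There is one attempt and no reset: what is moved stays moved. The work goes in short steps, Python scripts to look and compute and a tool call to move; the robot and the scene stay as the last step left them, time stands still between calls to the robot, and variables do not carry over. Pictures are saved under pics/ and viewed, at most 14 in all, crops included, and the job is handed in when it is done.

Besides the shell and the picture viewer there is one more tool, called after "Emit:" as name(argument=value, ...) on one line, values as JSON. drive_tool: Moves the arm, as the interface text tells. Its arguments: {"type":"object","properties":{"rows":{"type":"array"},"fingers":{"type":"number"},"newtons":{"type":"number"}},"required":["rows"]}

```bash
mkdir -p pics; ls; cat > h.py <<'E'
from rig import *
import numpy as np, cv2
def save(n,f): cv2.imwrite(f'pics/{n}.png',f['img']); np.savez(f'pics/{n}.npz',**{k:f[k] for k in f})
def load(n): return dict(np.load(f'pics/{n}.npz'))
def ray(f,u,v):
    d=np.array([(u-f['cx'])/f['fx'],(v-f['cy'])/f['fy']]); s=d.copy()
    for _ in range(20): s=d/(1+f['k1']*(s@s))
    E=np.array(f['extrinsics']); r=E[:3,:3]@np.array([s[0],-s[1],-1]); return E[:3,3],r
def onz(f,u,v,z):
    o,r=ray(f,u,v); return o+r*(z-o[2])/r[2]
def tri(f,a,g,b):
    o,r=ray(f,*a);p,q=ray(g,*b); s=np.linalg.lstsq(np.c_[r,-q],p-o,rcond=None)[0]
    A=o+r*s[0];B=p+q*s[1]; return (A+B)/2,np.linalg.norm(A-B)
E
python3 - <<'E'
from h import *
for n in('scene','top'):
    f=grab_frame(n); save(n+'0',f); print(n,f['fx'],f['cx'],f['cy'],f['k1'],np.round(f['extrinsics'],3).tolist())
print(read_state())
E
```

```text
pics
scene 367.17387042236476 317.38599662969887 197.88596357516099 -0.046751878820298964 [[0.896, 0.201, -0.396, 0.005], [-0.444, 0.443, -0.779, -0.905], [0.019, 0.874, 0.486, 0.632], [0.0, 0.0, 0.0, 1.0]]
top 388.12047324687035 315.4393981429304 199.5768450170467 -0.031112604597670075 [[-0.018, 0.989, -0.149, 0.364], [-1.0, -0.019, -0.006, 0.036], [-0.009, 0.149, 0.989, 1.052], [0.0, 0.0, 0.0, 1.0]]
{'clock': 0.1, 'joint_pos': array([ 1.13998493e+00,  8.74121925e-02,  1.75201759e-01,  1.65980771e+00,
       -4.49967923e-06,  1.57080230e+00]), 'qvel': array([-1.36687496e-05, -1.18414505e-03,  3.11647670e-03,  3.77146351e-04,
        6.91423827e-04, -9.38461024e-04]), 'tau': array([-2.04432763e-03, -5.21560407e+01,  4.65653694e+01,  1.59733160e-02,
       -1.10880674e-05, -1.25182237e-05]), 'tool_pos': array([0.22959695, 0.49955138, 0.2306441 ]), 'tool_rot': array([-3.14037084e+00,  4.50697537e-06,  2.71077529e+00]), 'contact_force': array([-0.06064655, -0.78733937, -0.30946252]), 'ft_torque': array([ 0.02453974,  0.00370249, -0.04531799]), 'grasp_force': 0.0, 'gripper_width': 0.08504130578020888}
```

View pics/scene0.png

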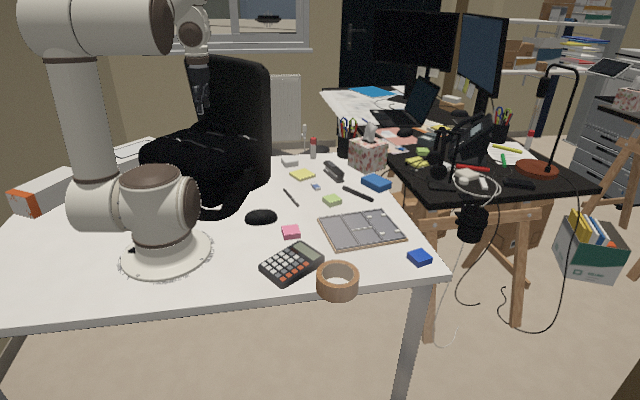

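View pics/top0.png

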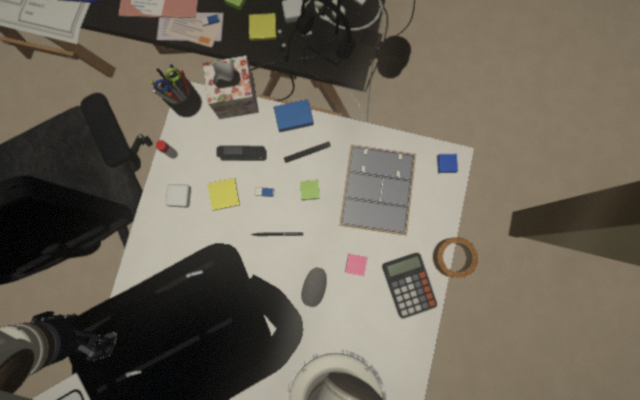

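Scene: the tray is at about (362,229), the green small pad at (332,200), the stapler at (333,171), the marker at (357,193) and the eraser at (316,187).

Candidates in the top view:
- **Stapler:** (241,153). The only dark objects that could be confused with it are the mouse at (314,286) and the marker.
- **Marker:** the thick one at (307,152). The thin pen at (277,234) stays.
- **Small pad:** green at (310,190). Yellow large (224,194), pink (356,265), blue (448,163) and the blue box (294,115) are look-alikes.
- **Eraser:** (264,192).
- **Charger:** (178,195), stays.

One close crop to check this.

```bash
python3 - <<'E'
from h import *
a=load('top0')['img'][125:245,160:425]; b=load('scene0')['img'][150:260,270:420]
a=cv2.resize(a,None,fx=3,fy=3,interpolation=cv2.INTER_CUBIC)[:, :795]; cv2.imwrite('pics/c1.png',a)
cv2.imwrite('pics/c2.png',cv2.resize(b,None,fx=5,fy=5,interpolation=cv2.INTER_CUBIC))
E
```

```text
(no output)
```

View pics/c1.png

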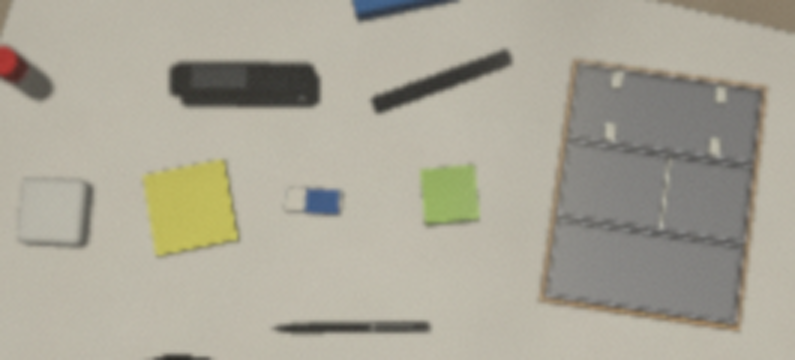

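View pics/c2.png

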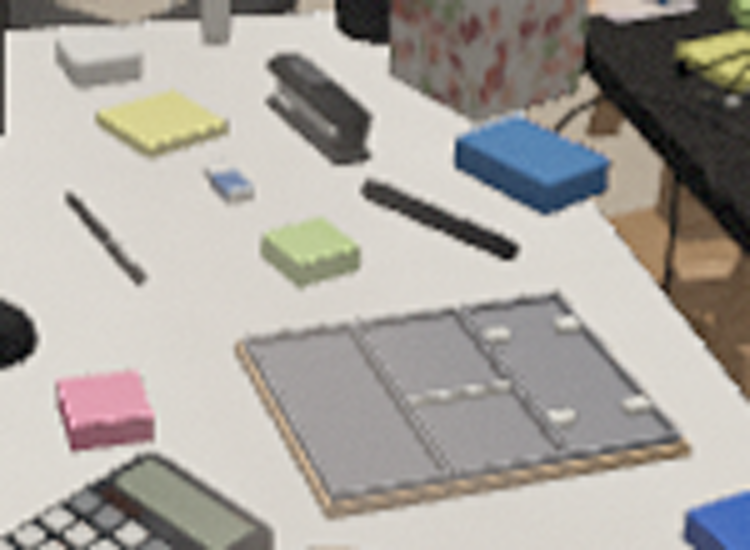

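The crops confirm the choices. The ribbed insert is the topmost in the picture (far, +x), the divided one is in the middle with its larger cell on the left (+y), and the plain one is nearest the robot. Now measuring.

```bash
cat >> h.py <<'E'
def masks(img,boxes):
    hsv=cv2.cvtColor(img,cv2.COLOR_BGR2HSV); out={}
    H,S,V=[hsv[...,i].astype(int) for i in range(3)]
    tests=dict(stapler=V<120,marker=V<110,pen=V<110,small_pad=(S>70)&(H>30)&(H<60),large_pad=(S>70)&(H>20)&(H<40),eraser=(S>60)&(H>95)&(H<130),tray=((V<170)))
    for n,(x0,y0,x1,y1) in boxes.items():
        m=np.zeros(H.shape,np.uint8); m[y0:y1,x0:x1]=tests[n][y0:y1,x0:x1]*255
        c=max(cv2.findContours(m,cv2.RETR_EXTERNAL,cv2.CHAIN_APPROX_NONE)[0],key=cv2.contourArea)
        out[n]=c[:,0,:].astype(float)
    return out
def rect(f,c,z):
    P=np.array([onz(f,u,v,z)[:2] for u,v in c],np.float32)*1000
    (x,y),(w,h),a=cv2.minAreaRect(P); 
    if w>h: w,h,a=h,w,a+90      # long axis = h, along angle a+90
    M=cv2.moments(P.reshape(-1,1,2)); yaw=(a+90)%180
    return dict(c=np.round([x,y],1),cen=np.round([M['m10']/M['m00'],M['m01']/M['m00']],1),w=round(w+2.6,1),l=round(h+2.6,1),axis=round(yaw,1))
TB=dict(stapler=(205,140,275,166),marker=(275,135,340,170),pen=(240,225,315,242),small_pad=(292,172,328,208),large_pad=(200,170,246,218),eraser=(250,180,285,205),tray=(332,138,422,242))
HH=dict(stapler=.046,marker=.018,pen=.011,small_pad=.02,large_pad=.012,eraser=.013,tray=.014)
E
python3 - <<'E'
from h import *
t=load('top0');s=load('scene0')
ct=masks(t['img'],TB)
for n,c in ct.items(): print(n,rect(t,c,HH[n]/2 if n!='tray' else .012))
SB=dict(stapler=(320,158,348,184),marker=(340,182,377,205),small_pad=(318,190,346,212),eraser=(308,180,324,194))
cs=masks(s['img'],SB)
cen=lambda c:[(lambda M:(M['m10']/M['m00'],M['m01']/M['m00']))(cv2.moments(c.astype(np.float32).reshape(-1,1,2)))][0]
for n in cs: p,e=tri(t,cen(ct[n]),s,cen(cs[n])); print('tri',n,np.round(p*1000,1),round(e*1000,1))
# top-face-corner heights and tray corners by colour+V line
# crop coords -> full : top u=160+x/3,v=125+y/3 ; scene u=270+x/5,v=150+y/5
T=lambda x,y:(160+(x+.5)/3-.5,125+(y+.5)/3-.5); S=lambda x,y:(270+(x+.5)/5-.5,150+(y+.5)/5-.5)
for n,a,b in [('pad FL(near left)',(421,169),(262,243)),('pad top NR',(478,219),(302,263)) if 0 else ('pad far right',(475,166),(359,243)),
  ('rib far+y',(617,79),(492,331)),('rib far-y',(720,94),(562,415)),('rib near? ',(610,131),(497,333)),('rib R-near',(715,147),(562,414)),('rib far',(617,79),(567,322)),('rib far R',(720,94),(637,403)),('divider end',(661,228),(417,399)),('divider end far',(668,163),(510,385)),
  ('tray near+y',(541,299),(240,345)),('tray near-y',(738,327),(333,513)),('tray far -y',(766,88),(688,448)),('tray far +y',(574,62),(560,292))]:
    p,e=tri(t,T(*a),s,S(*b)); print(n,np.round(p*1000,1),round(e*1000,1), np.round(onz(t,*T(*a),.014)[:2]*1000,1))
E
```

```text
stapler {'c': array([652.6, 242.5]), 'cen': array([653. , 241.8]), 'w': 42.2, 'l': 138.5, 'axis': 88.7}
marker {'c': array([656.4,  63.4]), 'cen': array([656. ,  64.2]), 'w': 18.0, 'l': 135.3, 'axis': 109.4}
pen {'c': array([430.3, 146. ]), 'cen': array([430.5, 149.2]), 'w': 8.0, 'l': 134.9, 'axis': 89.0}
small_pad {'c': array([550. ,  57.8]), 'cen': array([550.1,  57.9]), 'w': 51.4, 'l': 52.8, 'axis': 4.5}
large_pad {'c': array([543.3, 295.4]), 'cen': array([543.4, 295.4]), 'w': 80.3, 'l': 80.6, 'axis': 10.5}
eraser {'c': array([546.9, 174.2]), 'cen': array([546. , 174.1]), 'w': 22.0, 'l': 30.3, 'axis': 88.9}
tray {'c': array([ 547.9, -128.6]), 'cen': array([ 547.8, -128.3]), 'w': 186.5, 'l': 232.4, 'axis': 170.3}
tri stapler [657.  241.4  18.4] 6.1
tri marker [658.1  63.6   7.8] 4.1
tri small_pad [554.8  54.1  25.4] 16.4
tri eraser [544.6 173.3  13.4] 0.4
pad FL(near left) [554.4  91.6   3.7] 43.4 [572.9  83.1]
pad far right [573.4  33.6  24.5] 1.9 [574.7  34. ]
rib far+y [631.4 -87.6  14.2] 46.8 [653.6 -98.1]
rib far-y [ 618.2 -182.2   10.9] 43.2 [ 637.6 -192.1]
rib near?  [605.4 -90.2  14.1] 1.5 [604.8 -89.8]
rib R-near [ 588.7 -185.2   15.3] 2.1 [ 588.  -184.9]
rib far [654.1 -98.4  14.4] 1.4 [653.6 -98.1]
rib far R [ 638.6 -192.7   13.6] 2.0 [ 637.6 -192.1]
divider end [ 516.9 -133.7   14.7] 5.7 [ 514.4 -132.5]
divider end far [ 577.1 -143.1   13.5] 6.6 [ 574.  -141.4]
tray near+y [454.4 -23.6   6.7] 2.8 [452.5 -22.6]
tray near-y [ 425.4 -199.7    5. ] 1.8 [ 424.1 -197.3]
tray far -y [ 644.6 -236.6    7.1] 0.6 [ 642.4 -234.6]
tray far +y [673.5 -60.5  11.3] 4.8 [670.5 -59.1]
```

```bash
cat >> h.py <<'E'
def proj(f,P):
    E=np.array(f['extrinsics']); p=np.linalg.inv(E)@np.r_[P,1]; s=np.array([p[0],-p[1]])/-p[2]; s=s*(1+f['k1']*(s@s))
    return s[0]*f['fx']+f['cx'],s[1]*f['fy']+f['cy']
from scipy.spatial.transform import Rotation as Rn
def go(*tg):
    st=read_state(); R=Rn.from_euler('xyz',st['tool_rot'])
    for x,y,z,yaw in tg:
        d=R.inv().apply(np.array([x,y,z])-st['tool_pos']); w=(R.inv()*Rn.from_euler('xyz',[np.pi,0,np.radians(yaw)])).as_rotvec()
        print('d',np.round(d,4).tolist(),'w',np.round(w,3).tolist(), 'dist',round(float(np.linalg.norm(d)),3))
E
python3 - <<'E'
from h import *
t=load('top0');s=load('scene0')
for px in [(250,58),(268,75),(270,165),(215,215),(245,200)]:
    o,r=ray(s,*px); r=r/np.linalg.norm(r); print(px)
    for k in np.arange(.8,2.3,.2):
        P=o+r*k; print('  ',np.round(P,2),np.round(proj(t,P)))
E
python3 - <<'E'
import sys; sys.path.insert(0,'.')
from h import *
t=load('top0')['img'][60:400,0:340]
g=np.clip(t.astype(float)*2.5,0,255).astype('uint8'); cv2.imwrite('pics/c3.png',cv2.resize(g,(600,600)))
E
```

```text
(250, 58)
   [ 0.23 -0.15  0.52] [459. 357.]
   [0.29 0.04 0.49] [314. 313.]
   [0.34 0.23 0.46] [188. 273.]
   [0.4  0.42 0.43] [ 78. 239.]
   [0.46 0.61 0.41] [-15. 208.]
   [0.51 0.8  0.38] [-95. 182.]
   [0.57 0.99 0.35] [-164.  159.]
   [0.63 1.18 0.32] [-222.  139.]
(268, 75)
   [ 0.26 -0.16  0.49] [460. 328.]
   [0.33 0.02 0.45] [327. 282.]
   [0.39 0.21 0.41] [213. 243.]
   [0.46 0.4  0.38] [115. 209.]
   [0.52 0.58 0.34] [ 33. 180.]
   [0.58 0.77 0.3 ] [-38. 155.]
   [0.65 0.95 0.27] [-98. 133.]
   [0.71 1.14 0.23] [-150.  114.]
(270, 165)
   [ 0.24 -0.21  0.31] [454. 322.]
   [ 0.3  -0.04  0.23] [356. 288.]
   [0.36 0.13 0.15] [277. 261.]
   [0.42 0.31 0.07] [212. 239.]
   [ 0.48  0.48 -0.02] [159. 220.]
   [ 0.54  0.65 -0.1 ] [114. 204.]
   [ 0.59  0.83 -0.18] [ 76. 191.]
   [ 0.65  1.   -0.26] [ 44. 179.]
(215, 215)
   [ 0.11 -0.23  0.22] [450. 381.]
   [ 0.14 -0.06  0.12] [361. 357.]
   [0.16 0.11 0.02] [290. 338.]
   [ 0.19  0.28 -0.08] [233. 322.]
   [ 0.21  0.45 -0.19] [186. 309.]
   [ 0.24  0.62 -0.29] [147. 297.]
   [ 0.27  0.79 -0.39] [114. 288.]
   [ 0.29  0.96 -0.49] [ 86. 280.]
(245, 200)
   [ 0.18 -0.23  0.24] [452. 350.]
   [ 0.22 -0.06  0.15] [361. 322.]
   [0.26 0.11 0.05] [289. 299.]
   [ 0.3   0.28 -0.05] [231. 281.]
   [ 0.35  0.45 -0.14] [183. 266.]
   [ 0.39  0.62 -0.24] [143. 253.]
   [ 0.43  0.79 -0.34] [110. 242.]
   [ 0.48  0.96 -0.44] [ 81. 233.]
```

View pics/c3.png

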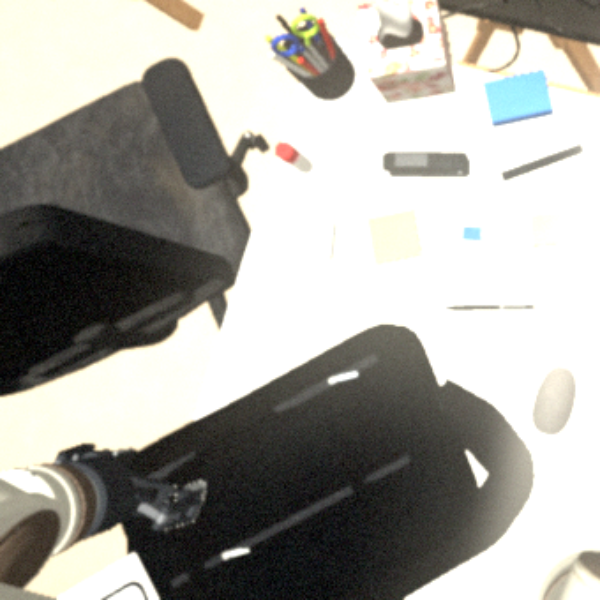

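The dark object beneath the start pose is a backpack lying on the desk, roughly x 0.1–0.4, y 0.1–0.5. I'll raise the tool first, cross above it, and start with the eraser.

```bash
python3 - <<'E'
from h import *
go((.23,.5,.32,155),(.5465,.1835,.30,88),(.5465,.1835,.10,88))
E
```

```text
d [-0.0002, 0.0005, -0.0894] w [-0.001, 0.0, 0.006] dist 0.089
d [-0.4199, -0.1549, -0.0692] w [-0.001, 0.001, 1.175] dist 0.453
d [-0.4199, -0.1547, 0.1308] w [-0.001, 0.001, 1.175] dist 0.466
```

Emit:
drive_tool(rows=[{"z":-0.045},{"z":-0.089},{"x":-0.04,"y":-0.015,"z":-0.089,"wz":0.14},{"x":-0.42,"y":-0.155,"z":-0.07,"wz":1.175},{"x":-0.42,"y":-0.155,"z":-0.07,"wz":1.175},{"x":-0.42,"y":-0.155,"z":-0.07,"wz":1.175},{"x":-0.42,"y":-0.155,"z":-0.07,"wz":1.175},{"x":-0.42,"y":-0.155,"z":-0.07,"wz":1.175},{"x":-0.42,"y":-0.155,"z":-0.07,"wz":1.175},{"x":-0.42,"y":-0.155,"z":-0.07,"wz":1.175},{"x":-0.42,"y":-0.155,"z":-0.07,"wz":1.175},{"x":-0.42,"y":-0.155,"z":-0.07,"wz":1.175},{"x":-0.42,"y":-0.155,"z":-0.07,"wz":1.175},{"x":-0.42,"y":-0.155,"z":0.13,"wz":1.175},{"x":-0.42,"y":-0.155,"z":0.13,"wz":1.175},{"x":-0.42,"y":-0.155,"z":0.13,"wz":1.175},{"x":-0.42,"y":-0.155,"z":0.13,"wz":1.175},{"x":-0.42,"y":-0.155,"z":0.13,"wz":1.175}], fingers=-0.1, newtons=40)

```text
invalid input
```

```bash
python3 - <<'E'
from h import *
st=read_state(); print(st['tool_pos'],st['tool_rot'],st['joint_pos'],st['gripper_width'],st['contact_force'])
f=grab_frame('scene'); save('s1',f)
cv2.imwrite('pics/c4.png',cv2.resize(f['img'][90:260,230:430],None,fx=3,fy=3,interpolation=cv2.INTER_CUBIC))
go((.5465,.1835,.006,88),(.5465,.1835,.12,88))
E
```

```text
[0.22959695 0.49955138 0.2306441 ] [-3.14037084e+00  4.50697537e-06  2.71077529e+00] [ 1.13998493e+00  8.74121925e-02  1.75201759e-01  1.65980771e+00
 -4.49967923e-06  1.57080230e+00] 0.08504130578020888 [-0.06064655 -0.78733937 -0.30946252]
d [-0.4199, -0.1546, 0.2249] w [-0.001, 0.001, 1.175] dist 0.501
d [-0.4199, -0.1548, 0.1109] w [-0.001, 0.001, 1.175] dist 0.461
```

View pics/c4.png

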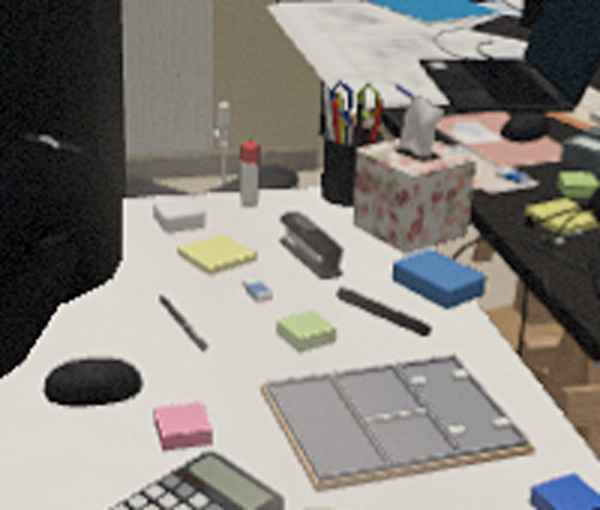

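Nothing moved: the call was rejected. The crop shows the upright black chair back at the left, beyond the desk edge, with the desk items unchanged. I'll try again with full rows and a higher lift.

Emit:
drive_tool(rows=[{"x":0,"y":0,"z":-0.05,"wx":0,"wy":0,"wz":0},{"x":0,"y":0,"z":-0.1,"wx":0,"wy":0,"wz":0},{"x":0,"y":0,"z":-0.12,"wx":0,"wy":0,"wz":0}], fingers=-0.1, newtons=40)

```text
clock: 0.45
tool_pos: [0.2296, 0.4996, 0.3554]
tool_rot: [3.137, 0.0, 2.711]
contact_force: [0.1, 1.1, 0.2]
gripper_width: 0.0475
grasp_force: 0.0
```

Emit:
drive_tool(rows=[{"x":-0.42,"y":-0.155,"z":0.02,"wx":0,"wy":0,"wz":1.175},{"x":-0.42,"y":-0.155,"z":0.02,"wx":0,"wy":0,"wz":1.175},{"x":-0.42,"y":-0.155,"z":0.02,"wx":0,"wy":0,"wz":1.175},{"x":-0.42,"y":-0.155,"z":0.02,"wx":0,"wy":0,"wz":1.175},{"x":-0.42,"y":-0.155,"z":0.02,"wx":0,"wy":0,"wz":1.175},{"x":-0.42,"y":-0.155,"z":0.02,"wx":0,"wy":0,"wz":1.175},{"x":-0.42,"y":-0.155,"z":0.02,"wx":0,"wy":0,"wz":1.175},{"x":-0.42,"y":-0.155,"z":0.02,"wx":0,"wy":0,"wz":1.175},{"x":-0.42,"y":-0.155,"z":0.02,"wx":0,"wy":0,"wz":1.175},{"x":-0.42,"y":-0.155,"z":0.02,"wx":0,"wy":0,"wz":1.175},{"x":-0.42,"y":-0.155,"z":0.02,"wx":0,"wy":0,"wz":1.175},{"x":-0.42,"y":-0.155,"z":0.25,"wx":0,"wy":0,"wz":1.175},{"x":-0.42,"y":-0.155,"z":0.25,"wx":0,"wy":0,"wz":1.175},{"x":-0.42,"y":-0.155,"z":0.25,"wx":0,"wy":0,"wz":1.175},{"x":-0.42,"y":-0.155,"z":0.25,"wx":0,"wy":0,"wz":1.175},{"x":-0.42,"y":-0.155,"z":0.25,"wx":0,"wy":0,"wz":1.175},{"x":-0.42,"y":-0.155,"z":0.25,"wx":0,"wy":0,"wz":1.175}])

```text
clock: 2.15
tool_pos: [0.5433, 0.1839, 0.097]
tool_rot: [-3.135, 0.002, 1.538]
contact_force: [-0.3, 0.0, 0.0]
gripper_width: 0.047
grasp_force: 0.0
```

```bash
python3 - <<'E'
from h import *
f=grab_frame('scene'); save('s2',f); g=grab_frame('top'); save('t2',g)
st=read_state(); print(st['tool_pos'],st['tool_rot'],st['joint_pos'],st['gripper_width'],st['contact_force'])
a=cv2.resize(f['img'][100:250,250:400],(396,396),interpolation=cv2.INTER_CUBIC); b=cv2.resize(g['img'][120:270,190:340],(396,396),interpolation=cv2.INTER_CUBIC)
cv2.imwrite('pics/c5.png',np.hstack([a,b]))
go((.5465,.1835,.006,88),(.5465,.1835,.12,88))
E
```

```text
[0.54617856 0.1844165  0.10260349] [ 3.14112175e+00 -3.03339691e-04  1.53721012e+00] [ 3.25570814e-01  1.38652938e-01 -1.58447662e-02  1.41575114e+00
  1.18468330e-04  1.92995345e+00] 0.04696825166146042 [0.60808679 0.19417602 1.35486258]
d [-0.0009, 0.0003, 0.0966] w [0.0, -0.0, 0.001] dist 0.097
d [-0.0009, 0.0004, -0.0174] w [0.0, -0.0, 0.001] dist 0.017
```

View pics/c5.png

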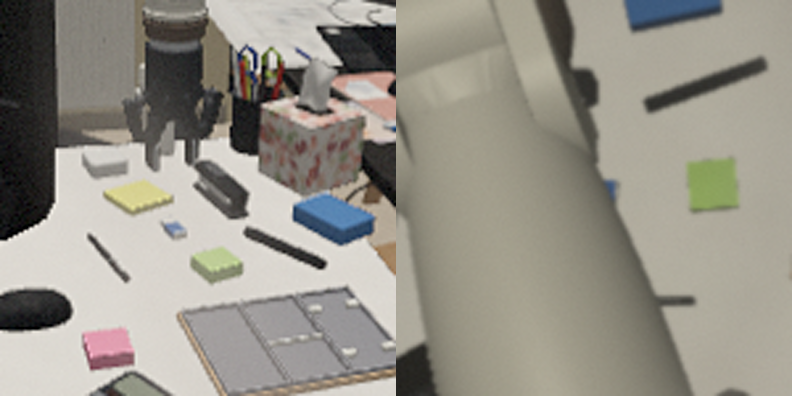

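The scene view has the gripper above the eraser (172,228 in the crop), with fingers opening along world x. Now descend and close.

Emit:
drive_tool(rows=[{"x":0,"y":0,"z":0.05,"wx":0,"wy":0,"wz":0},{"x":0,"y":0,"z":0.08,"wx":0,"wy":0,"wz":0},{"x":0,"y":0,"z":0.097,"wx":0,"wy":0,"wz":0},{"x":0,"y":0,"z":0.097,"wx":0,"wy":0,"wz":0},{"x":0,"y":0,"z":0.097,"wx":0,"wy":0,"wz":0},{"x":0,"y":0,"z":0.097,"wx":0,"wy":0,"wz":0}])

```text
clock: 2.85
tool_pos: [0.5482, 0.1842, 0.0071]
tool_rot: [3.138, -0.001, 1.536]
contact_force: [0.2, -0.5, 0.9]
gripper_width: 0.0472
grasp_force: 0.0
```

Emit:
drive_tool(rows=[{"x":0,"y":0,"z":0,"wx":0,"wy":0,"wz":0},{"x":0,"y":0,"z":0,"wx":0,"wy":0,"wz":0},{"x":0,"y":0,"z":0,"wx":0,"wy":0,"wz":0},{"x":0,"y":0,"z":0,"wx":0,"wy":0,"wz":0},{"x":0,"y":0,"z":0,"wx":0,"wy":0,"wz":0},{"x":0,"y":0,"z":0,"wx":0,"wy":0,"wz":0}], fingers=1)

```text
clock: 3.45
tool_pos: [0.5474, 0.1838, 0.0059]
tool_rot: [3.139, -0.001, 1.536]
contact_force: [-0.5, -0.3, 7.0]
gripper_width: 0.0207
grasp_force: 39.3
```

Emit:
drive_tool(rows=[{"x":0,"y":0,"z":-0.03,"wx":0,"wy":0,"wz":0},{"x":0,"y":0,"z":-0.08,"wx":0,"wy":0,"wz":0},{"x":0,"y":0,"z":-0.12,"wx":0,"wy":0,"wz":0},{"x":0,"y":0,"z":-0.12,"wx":0,"wy":0,"wz":0},{"x":0,"y":0,"z":-0.12,"wx":0,"wy":0,"wz":0},{"x":0,"y":0,"z":-0.12,"wx":0,"wy":0,"wz":0}])

```text
clock: 4.05
tool_pos: [0.5461, 0.1833, 0.1232]
tool_rot: [-3.14, 0.001, 1.536]
contact_force: [0.3, 0.7, -1.0]
gripper_width: 0.0204
grasp_force: 39.3
```

```bash
python3 - <<'E'
from h import *
st=read_state(); print(st['tool_pos'],st['gripper_width'],st['grasp_force'])
go((.5404,-.1744,.12,80.3),(.5404,-.1744,.013,80.3))
E
```

```text
[0.54611231 0.18332429 0.123225  ] 0.020368096566177565 39.33554291725159
d [-0.3577, 0.0068, 0.0034] w [-0.001, 0.001, 0.134] dist 0.358
d [-0.3576, 0.007, 0.1104] w [-0.001, 0.001, 0.134] dist 0.374
```

Emit:
drive_tool(rows=[{"x":-0.358,"y":0.007,"z":0.003,"wx":0,"wy":0,"wz":0.134},{"x":-0.358,"y":0.007,"z":0.003,"wx":0,"wy":0,"wz":0.134},{"x":-0.358,"y":0.007,"z":0.003,"wx":0,"wy":0,"wz":0.134},{"x":-0.358,"y":0.007,"z":0.003,"wx":0,"wy":0,"wz":0.134},{"x":-0.358,"y":0.007,"z":0.003,"wx":0,"wy":0,"wz":0.134},{"x":-0.358,"y":0.007,"z":0.003,"wx":0,"wy":0,"wz":0.134},{"x":-0.358,"y":0.007,"z":0.003,"wx":0,"wy":0,"wz":0.134},{"x":-0.358,"y":0.007,"z":0.003,"wx":0,"wy":0,"wz":0.134},{"x":-0.358,"y":0.007,"z":0.003,"wx":0,"wy":0,"wz":0.134},{"x":-0.358,"y":0.007,"z":0.05,"wx":0,"wy":0,"wz":0.134},{"x":-0.358,"y":0.007,"z":0.07,"wx":0,"wy":0,"wz":0.134},{"x":-0.358,"y":0.007,"z":0.07,"wx":0,"wy":0,"wz":0.134},{"x":-0.358,"y":0.007,"z":0.07,"wx":0,"wy":0,"wz":0.134},{"x":-0.358,"y":0.007,"z":0.07,"wx":0,"wy":0,"wz":0.134}])

```text
clock: 5.45
tool_pos: [0.5419, -0.1739, 0.0559]
tool_rot: [3.14, 0.0, 1.403]
contact_force: [0.5, -0.2, -0.2]
gripper_width: 0.0201
grasp_force: 39.3
```

```bash
python3 - <<'E'
from h import *
f=grab_frame('scene'); save('s3',f)
st=read_state(); print(st['tool_pos'],st['tool_rot'],st['gripper_width'])
cv2.imwrite('pics/c6.png',cv2.resize(f['img'][130:260,290:430],None,fx=4,fy=4,interpolation=cv2.INTER_CUBIC))
go((.5404,-.1744,.014,80.3))
E
```

```text
[ 0.54202717 -0.17420341  0.05603198] [3.13917094e+00 3.24709144e-04 1.40257628e+00] 0.02072508845389154
d [-0.0005, -0.0017, 0.042] w [0.002, 0.0, 0.001] dist 0.042
```

View pics/c6.png

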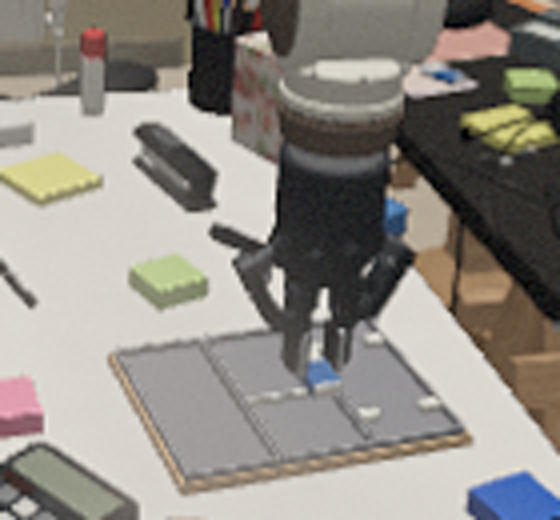

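The eraser hangs level in the fingers over the divided insert (322,375 in the crop). Lower, release with a small opening, and rise.

Emit:
drive_tool(rows=[{"x":0,"y":-0.0015,"z":0.025,"wx":0,"wy":0,"wz":0},{"x":0,"y":-0.0015,"z":0.035,"wx":0,"wy":0,"wz":0},{"x":0,"y":-0.0015,"z":0.041,"wx":0,"wy":0,"wz":0},{"x":0,"y":-0.0015,"z":0.0425,"wx":0,"wy":0,"wz":0},{"x":0,"y":-0.0015,"z":0.0425,"wx":0,"wy":0,"wz":0},{"x":0,"y":-0.0015,"z":0.0425,"wx":0,"wy":0,"wz":0}])

```text
clock: 6.1
tool_pos: [0.5399, -0.1743, 0.0128]
tool_rot: [3.141, -0.0, 1.402]
contact_force: [-3.4, 1.9, 5.5]
gripper_width: 0.0204
grasp_force: 40.0
```

Emit:
drive_tool(rows=[{"x":0,"y":0,"z":0,"wx":0,"wy":0,"wz":0},{"x":0,"y":0,"z":0,"wx":0,"wy":0,"wz":0},{"x":0,"y":0,"z":0,"wx":0,"wy":0,"wz":0},{"x":0,"y":0,"z":-0.03,"wx":0,"wy":0,"wz":0},{"x":0,"y":0,"z":-0.08,"wx":0,"wy":0,"wz":0},{"x":0,"y":0,"z":-0.1,"wx":0,"wy":0,"wz":0},{"x":0,"y":0,"z":-0.1,"wx":0,"wy":0,"wz":0},{"x":0,"y":0,"z":-0.1,"wx":0,"wy":0,"wz":0}], fingers=0.25)

```text
clock: 6.9
tool_pos: [0.5397, -0.1743, 0.1117]
tool_rot: [3.141, 0.0, 1.402]
contact_force: [0.3, -0.3, -1.0]
gripper_width: 0.0318
grasp_force: 0.0
```

```bash
python3 - <<'E'
from h import *
go((.550,.058,.12,94.5),(.550,.058,.05,94.5))
E
```

```text
d [0.2308, -0.0289, -0.0084] w [0.0, 0.0, -0.248] dist 0.233
d [0.2308, -0.029, 0.0616] w [0.0, 0.0, -0.248] dist 0.241
```

Emit:
drive_tool(rows=[{"x":0.231,"y":-0.029,"z":-0.008,"wx":0,"wy":0,"wz":-0.248},{"x":0.231,"y":-0.029,"z":-0.008,"wx":0,"wy":0,"wz":-0.248},{"x":0.231,"y":-0.029,"z":-0.008,"wx":0,"wy":0,"wz":-0.248},{"x":0.231,"y":-0.029,"z":-0.008,"wx":0,"wy":0,"wz":-0.248},{"x":0.231,"y":-0.029,"z":-0.008,"wx":0,"wy":0,"wz":-0.248},{"x":0.231,"y":-0.029,"z":-0.008,"wx":0,"wy":0,"wz":-0.248},{"x":0.231,"y":-0.029,"z":-0.008,"wx":0,"wy":0,"wz":-0.248},{"x":0.231,"y":-0.029,"z":0.04,"wx":0,"wy":0,"wz":-0.248},{"x":0.231,"y":-0.029,"z":0.062,"wx":0,"wy":0,"wz":-0.248},{"x":0.231,"y":-0.029,"z":0.062,"wx":0,"wy":0,"wz":-0.248},{"x":0.231,"y":-0.029,"z":0.062,"wx":0,"wy":0,"wz":-0.248}], fingers=-0.9)

```text
clock: 8.0
tool_pos: [0.5496, 0.0573, 0.0498]
tool_rot: [-3.141, 0.0, 1.648]
contact_force: [-0.5, 0.5, 0.7]
gripper_width: 0.0811
grasp_force: 0.0
```

```bash
python3 - <<'E'
from h import *
f=grab_frame('scene'); save('s4',f); g=grab_frame('top'); save('t4',g)
a=cv2.resize(f['img'][130:250,280:410],(429,396),interpolation=cv2.INTER_CUBIC); b=cv2.resize(g['img'][130:250,300:420],(360,396),interpolation=cv2.INTER_CUBIC)
cv2.imwrite('pics/c7.png',np.hstack([a,b]))
go((.550,.058,.007,94.5))
E
```

```text
d [0.0003, -0.0008, 0.0444] w [0.002, 0.0, -0.0] dist 0.044
```

View pics/c7.png

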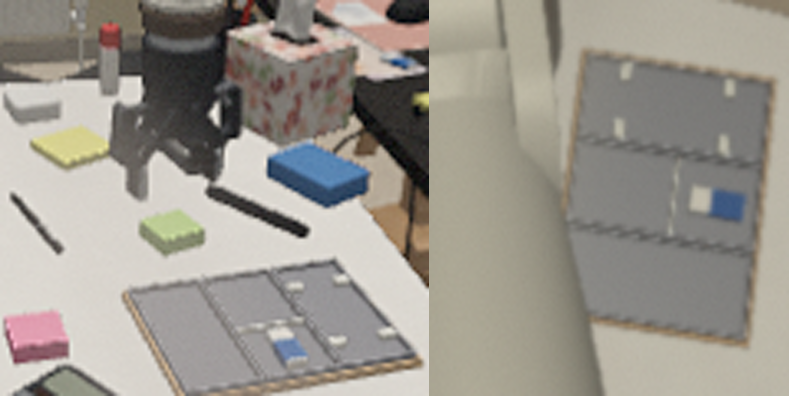

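The eraser lies centred in the smaller cell: top-view half of the picture at (717,202), divider at (676,185). The open gripper is straddling above the green pad. Descend and grasp.

Emit:
drive_tool(rows=[{"x":0,"y":-0.001,"z":0.025,"wx":0,"wy":0,"wz":0},{"x":0,"y":-0.001,"z":0.04,"wx":0,"wy":0,"wz":0},{"x":0,"y":-0.001,"z":0.043,"wx":0,"wy":0,"wz":0},{"x":0,"y":-0.001,"z":0.043,"wx":0,"wy":0,"wz":0},{"x":0,"y":-0.001,"z":0.043,"wx":0,"wy":0,"wz":0}])

```text
clock: 8.6
tool_pos: [0.5494, 0.0583, 0.0078]
tool_rot: [3.14, -0.0, 1.65]
contact_force: [0.0, 0.6, 0.6]
gripper_width: 0.0809
grasp_force: 0.0
```

Emit:
drive_tool(rows=[{"x":0,"y":0,"z":0,"wx":0,"wy":0,"wz":0},{"x":0,"y":0,"z":0,"wx":0,"wy":0,"wz":0},{"x":0,"y":0,"z":0,"wx":0,"wy":0,"wz":0},{"x":0,"y":0,"z":0,"wx":0,"wy":0,"wz":0},{"x":0,"y":0,"z":0,"wx":0,"wy":0,"wz":0},{"x":0,"y":0,"z":0,"wx":0,"wy":0,"wz":0}], fingers=1)

```text
clock: 9.2
tool_pos: [0.5493, 0.0583, 0.0077]
tool_rot: [3.14, -0.0, 1.65]
contact_force: [-0.5, -0.0, 6.0]
gripper_width: 0.0488
grasp_force: 41.9
```

Emit:
drive_tool(rows=[{"x":0,"y":0,"z":-0.02,"wx":0,"wy":0,"wz":0},{"x":0,"y":0,"z":-0.06,"wx":0,"wy":0,"wz":0},{"x":0,"y":0,"z":-0.09,"wx":0,"wy":0,"wz":0},{"x":0,"y":0,"z":-0.09,"wx":0,"wy":0,"wz":0},{"x":0,"y":0,"z":-0.09,"wx":0,"wy":0,"wz":0}])

```text
clock: 9.7
tool_pos: [0.5492, 0.0583, 0.0971]
tool_rot: [3.14, -0.0, 1.65]
contact_force: [-0.6, 0.4, -1.3]
gripper_width: 0.0485
grasp_force: 41.6
```

```bash
python3 - <<'E'
from h import *
go((.5546,-.0911,.10,80.3),(.5546,-.0911,.015,80.3))
E
```

```text
d [-0.1494, -0.0064, -0.0029] w [0.001, -0.0, 0.248] dist 0.15
d [-0.1494, -0.0065, 0.0821] w [0.001, -0.0, 0.248] dist 0.171
```

Emit:
drive_tool(rows=[{"x":-0.149,"y":-0.006,"z":-0.003,"wx":0,"wy":0,"wz":0.248},{"x":-0.149,"y":-0.006,"z":-0.003,"wx":0,"wy":0,"wz":0.248},{"x":-0.149,"y":-0.006,"z":-0.003,"wx":0,"wy":0,"wz":0.248},{"x":-0.149,"y":-0.006,"z":-0.003,"wx":0,"wy":0,"wz":0.248},{"x":-0.149,"y":-0.006,"z":-0.003,"wx":0,"wy":0,"wz":0.248},{"x":-0.149,"y":-0.006,"z":0.04,"wx":0,"wy":0,"wz":0.248},{"x":-0.149,"y":-0.006,"z":0.06,"wx":0,"wy":0,"wz":0.248},{"x":-0.149,"y":-0.006,"z":0.06,"wx":0,"wy":0,"wz":0.248},{"x":-0.149,"y":-0.006,"z":0.06,"wx":0,"wy":0,"wz":0.248}])

```text
clock: 10.6
tool_pos: [0.5544, -0.0897, 0.0368]
tool_rot: [-3.141, -0.0, 1.403]
contact_force: [0.2, -0.1, 0.0]
gripper_width: 0.0488
grasp_force: 41.6
```

```bash
python3 - <<'E'
from h import *
st=read_state(); print(st['tool_pos'],st['gripper_width'])
go((.5546,-.0911,.0145,80.3))
E
```

```text
[ 0.55439386 -0.08969458  0.03676503] 0.04875997623923616
d [-0.0014, 0.0005, 0.0223] w [-0.001, -0.0, 0.002] dist 0.022
```

Emit:
drive_tool(rows=[{"x":-0.001,"y":0,"z":0.012,"wx":0,"wy":0,"wz":0},{"x":-0.001,"y":0,"z":0.019,"wx":0,"wy":0,"wz":0},{"x":-0.001,"y":0,"z":0.022,"wx":0,"wy":0,"wz":0},{"x":-0.001,"y":0,"z":0.022,"wx":0,"wy":0,"wz":0},{"x":-0.001,"y":0,"z":0.022,"wx":0,"wy":0,"wz":0}])

```text
clock: 11.1
tool_pos: [0.5546, -0.0918, 0.0149]
tool_rot: [3.141, -0.0, 1.402]
contact_force: [0.4, 0.2, -1.0]
gripper_width: 0.0491
grasp_force: 41.6
```

Emit:
drive_tool(rows=[{"x":0,"y":0,"z":0,"wx":0,"wy":0,"wz":0},{"x":0,"y":0,"z":0,"wx":0,"wy":0,"wz":0},{"x":0,"y":0,"z":0,"wx":0,"wy":0,"wz":0},{"x":0,"y":0,"z":-0.03,"wx":0,"wy":0,"wz":0},{"x":0,"y":0,"z":-0.08,"wx":0,"wy":0,"wz":0},{"x":0,"y":0,"z":-0.1,"wx":0,"wy":0,"wz":0},{"x":0,"y":0,"z":-0.1,"wx":0,"wy":0,"wz":0},{"x":0,"y":0,"z":-0.1,"wx":0,"wy":0,"wz":0}], fingers=-0.4)

```text
clock: 11.9
tool_pos: [0.5546, -0.0918, 0.1147]
tool_rot: [3.141, -0.0, 1.402]
contact_force: [-0.9, 0.2, 0.6]
gripper_width: 0.0599
grasp_force: 0.0
```

```bash
python3 - <<'E'
from h import *
go((.657,.064,.12,109.4),(.657,.064,.05,109.4))
E
```

```text
d [0.1708, 0.0748, -0.0052] w [0.0, 0.0, -0.508] dist 0.187
d [0.1708, 0.0747, 0.0648] w [0.0, 0.0, -0.508] dist 0.197
```

Emit:
drive_tool(rows=[{"x":0.171,"y":0.075,"z":-0.005,"wx":0,"wy":0,"wz":-0.508},{"x":0.171,"y":0.075,"z":-0.005,"wx":0,"wy":0,"wz":-0.508},{"x":0.171,"y":0.075,"z":-0.005,"wx":0,"wy":0,"wz":-0.508},{"x":0.171,"y":0.075,"z":-0.005,"wx":0,"wy":0,"wz":-0.508},{"x":0.171,"y":0.075,"z":-0.005,"wx":0,"wy":0,"wz":-0.508},{"x":0.171,"y":0.075,"z":-0.005,"wx":0,"wy":0,"wz":-0.508},{"x":0.171,"y":0.075,"z":0.035,"wx":0,"wy":0,"wz":-0.508},{"x":0.171,"y":0.075,"z":0.065,"wx":0,"wy":0,"wz":-0.508},{"x":0.171,"y":0.075,"z":0.065,"wx":0,"wy":0,"wz":-0.508},{"x":0.171,"y":0.075,"z":0.065,"wx":0,"wy":0,"wz":-0.508},{"x":0.171,"y":0.075,"z":0.065,"wx":0,"wy":0,"wz":-0.508}], fingers=0.1)

```text
clock: 13.0
tool_pos: [0.6579, 0.0637, 0.0519]
tool_rot: [3.139, 0.001, 1.909]
contact_force: [0.4, -0.2, 0.9]
gripper_width: 0.0386
grasp_force: 0.0
```

```bash
python3 - <<'E'
from h import *
f=grab_frame('scene'); save('s5',f); g=grab_frame('top'); save('t5',g)
a=cv2.resize(f['img'][130:250,280:410],(429,396),interpolation=cv2.INTER_CUBIC); b=cv2.resize(g['img'][130:250,300:420],(360,396),interpolation=cv2.INTER_CUBIC)
cv2.imwrite('pics/c8.png',np.hstack([a,b]))
print(read_state()['tool_pos'],read_state()['gripper_width']); go((.657,.064,.005,109.4))
E
```

```text
[0.6580647  0.06399515 0.05196253] 0.03812390194957002
d [0.0004, -0.0011, 0.047] w [0.003, 0.001, -0.0] dist 0.047
```

View pics/c8.png

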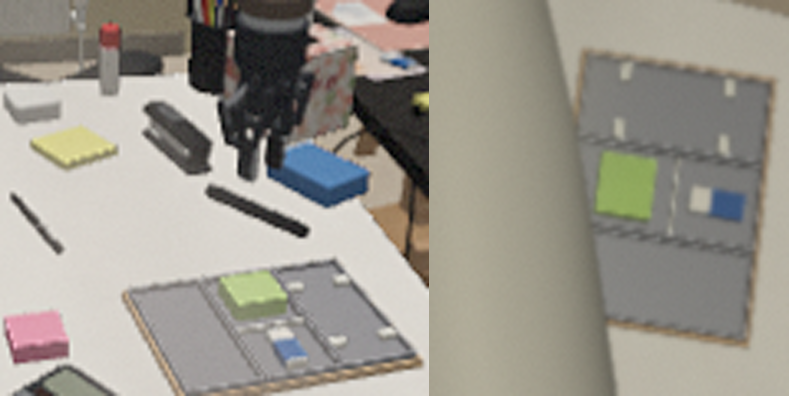

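The green pad sits centred in the larger cell (626,187), and the gripper is over the marker, clear of the blue box. Grasp the marker.

Emit:
drive_tool(rows=[{"x":0,"y":-0.001,"z":0.025,"wx":0,"wy":0,"wz":0},{"x":0,"y":-0.001,"z":0.04,"wx":0,"wy":0,"wz":0},{"x":0,"y":-0.001,"z":0.047,"wx":0,"wy":0,"wz":0},{"x":0,"y":-0.001,"z":0.047,"wx":0,"wy":0,"wz":0},{"x":0,"y":-0.001,"z":0.047,"wx":0,"wy":0,"wz":0}])

```text
clock: 13.6
tool_pos: [0.6565, 0.0639, 0.0034]
tool_rot: [3.141, 0.0, 1.91]
contact_force: [-0.1, 0.0, 1.4]
gripper_width: 0.0387
grasp_force: 0.0
```

Emit:
drive_tool(rows=[{"x":0,"y":0,"z":0,"wx":0,"wy":0,"wz":0},{"x":0,"y":0,"z":0,"wx":0,"wy":0,"wz":0},{"x":0,"y":0,"z":0,"wx":0,"wy":0,"wz":0},{"x":0,"y":0,"z":0,"wx":0,"wy":0,"wz":0},{"x":0,"y":0,"z":0,"wx":0,"wy":0,"wz":0}], fingers=1)

```text
clock: 14.1
tool_pos: [0.6569, 0.0639, 0.0039]
tool_rot: [3.14, 0.0, 1.91]
contact_force: [0.4, 0.8, 5.4]
gripper_width: 0.0155
grasp_force: 40.0
```

Emit:
drive_tool(rows=[{"x":0,"y":0,"z":-0.02,"wx":0,"wy":0,"wz":0},{"x":0,"y":0,"z":-0.06,"wx":0,"wy":0,"wz":0},{"x":0,"y":0,"z":-0.09,"wx":0,"wy":0,"wz":0},{"x":0,"y":0,"z":-0.09,"wx":0,"wy":0,"wz":0},{"x":0,"y":0,"z":-0.09,"wx":0,"wy":0,"wz":0}])

```text
clock: 14.6
tool_pos: [0.6565, 0.0639, 0.0933]
tool_rot: [3.14, 0.0, 1.91]
contact_force: [-0.3, -0.2, -0.8]
gripper_width: 0.0161
grasp_force: 39.2
```

```bash
python3 - <<'E'
from h import *
go((.621,-.1412,.10,80.3),(.621,-.1412,.04,80.3))
E
```

```text
d [-0.1816, -0.1017, -0.0068] w [0.001, -0.0, 0.508] dist 0.208
d [-0.1816, -0.1017, 0.0532] w [0.001, -0.0, 0.508] dist 0.215
```

Emit:
drive_tool(rows=[{"x":-0.182,"y":-0.102,"z":-0.007,"wx":0,"wy":0,"wz":0.508},{"x":-0.182,"y":-0.102,"z":-0.007,"wx":0,"wy":0,"wz":0.508},{"x":-0.182,"y":-0.102,"z":-0.007,"wx":0,"wy":0,"wz":0.508},{"x":-0.182,"y":-0.102,"z":-0.007,"wx":0,"wy":0,"wz":0.508},{"x":-0.182,"y":-0.102,"z":-0.007,"wx":0,"wy":0,"wz":0.508},{"x":-0.182,"y":-0.102,"z":-0.007,"wx":0,"wy":0,"wz":0.508},{"x":-0.182,"y":-0.102,"z":0.03,"wx":0,"wy":0,"wz":0.508},{"x":-0.182,"y":-0.102,"z":0.053,"wx":0,"wy":0,"wz":0.508},{"x":-0.182,"y":-0.102,"z":0.053,"wx":0,"wy":0,"wz":0.508},{"x":-0.182,"y":-0.102,"z":0.053,"wx":0,"wy":0,"wz":0.508},{"x":-0.182,"y":-0.102,"z":0.053,"wx":0,"wy":0,"wz":0.508}])

```text
clock: 15.7
tool_pos: [0.6214, -0.141, 0.0413]
tool_rot: [3.14, 0.0, 1.403]
contact_force: [-0.1, -0.9, 0.4]
gripper_width: 0.0159
grasp_force: 39.3
```

```bash
python3 - <<'E'
from h import *
f=grab_frame('scene'); save('s6',f); g=grab_frame('top'); save('t6',g)
a=cv2.resize(f['img'][130:250,280:410],(429,396),interpolation=cv2.INTER_CUBIC); b=cv2.resize(g['img'][130:250,300:420],(360,396),interpolation=cv2.INTER_CUBIC)
cv2.imwrite('pics/c9.png',np.hstack([a,b]))
print(read_state()['tool_pos'],read_state()['gripper_width']); go((.621,-.1412,.011,80.3))
E
```

```text
[ 0.62142508 -0.14143699  0.04138176] 0.015975226983136942
d [0.0002, -0.0005, 0.0304] w [0.002, 0.0, 0.001] dist 0.03
```

View pics/c9.png

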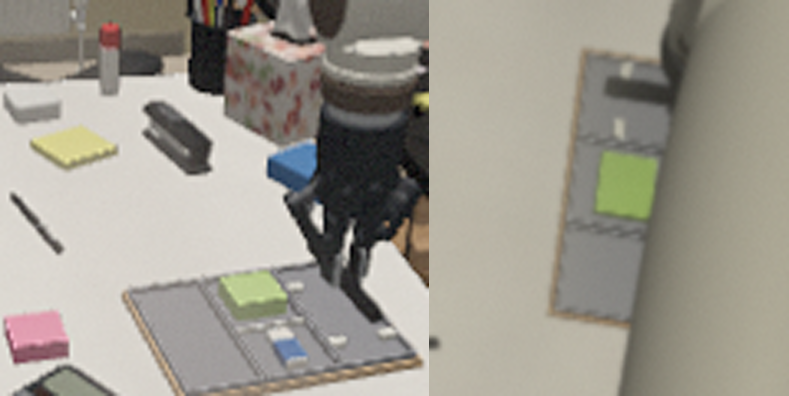

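The marker is held along the insert. Its left end, (606,88) in the top half and raised by parallax, lines up with the gap between the ribs at (627,70) and (619,127). Lower and release.

Emit:
drive_tool(rows=[{"x":0,"y":-0.0005,"z":0.015,"wx":0,"wy":0,"wz":0},{"x":0,"y":-0.0005,"z":0.025,"wx":0,"wy":0,"wz":0},{"x":0,"y":-0.0005,"z":0.03,"wx":0,"wy":0,"wz":0},{"x":0,"y":-0.0005,"z":0.03,"wx":0,"wy":0,"wz":0},{"x":0,"y":-0.0005,"z":0.03,"wx":0,"wy":0,"wz":0}])

```text
clock: 16.3
tool_pos: [0.6196, -0.1415, 0.0104]
tool_rot: [-3.141, -0.0, 1.402]
contact_force: [-6.5, 1.9, 10.2]
gripper_width: 0.0159
grasp_force: 41.5
```

Emit:
drive_tool(rows=[{"x":0,"y":0,"z":0,"wx":0,"wy":0,"wz":0},{"x":0,"y":0,"z":0,"wx":0,"wy":0,"wz":0},{"x":0,"y":0,"z":0,"wx":0,"wy":0,"wz":0},{"x":0,"y":0,"z":-0.03,"wx":0,"wy":0,"wz":0},{"x":0,"y":0,"z":-0.08,"wx":0,"wy":0,"wz":0},{"x":0,"y":0,"z":-0.12,"wx":0,"wy":0,"wz":0},{"x":0,"y":0,"z":-0.12,"wx":0,"wy":0,"wz":0},{"x":0,"y":0,"z":-0.12,"wx":0,"wy":0,"wz":0}], fingers=0.4)

```text
clock: 17.1
tool_pos: [0.6206, -0.1418, 0.1306]
tool_rot: [3.14, 0.0, 1.402]
contact_force: [-0.2, -0.7, -0.3]
gripper_width: 0.0259
grasp_force: 0.0
```

```bash
python3 - <<'E'
from h import *
go((.654,.242,.13,88.8),(.654,.242,.08,88.8))
E
```

```text
d [0.3839, -0.0316, 0.0005] w [0.002, 0.0, -0.148] dist 0.385
d [0.3839, -0.0317, 0.0505] w [0.002, 0.0, -0.148] dist 0.389
```

Emit:
drive_tool(rows=[{"x":0.384,"y":-0.032,"z":0,"wx":0,"wy":0,"wz":-0.148},{"x":0.384,"y":-0.032,"z":0,"wx":0,"wy":0,"wz":-0.148},{"x":0.384,"y":-0.032,"z":0,"wx":0,"wy":0,"wz":-0.148},{"x":0.384,"y":-0.032,"z":0,"wx":0,"wy":0,"wz":-0.148},{"x":0.384,"y":-0.032,"z":0,"wx":0,"wy":0,"wz":-0.148},{"x":0.384,"y":-0.032,"z":0,"wx":0,"wy":0,"wz":-0.148},{"x":0.384,"y":-0.032,"z":0,"wx":0,"wy":0,"wz":-0.148},{"x":0.384,"y":-0.032,"z":0,"wx":0,"wy":0,"wz":-0.148},{"x":0.384,"y":-0.032,"z":0,"wx":0,"wy":0,"wz":-0.148},{"x":0.384,"y":-0.032,"z":0.05,"wx":0,"wy":0,"wz":-0.148},{"x":0.384,"y":-0.032,"z":0.05,"wx":0,"wy":0,"wz":-0.148},{"x":0.384,"y":-0.032,"z":0.05,"wx":0,"wy":0,"wz":-0.148},{"x":0.384,"y":-0.032,"z":0.05,"wx":0,"wy":0,"wz":-0.148}], fingers=-0.4)

```text
clock: 18.4
tool_pos: [0.6538, 0.2419, 0.0817]
tool_rot: [3.14, -0.001, 1.549]
contact_force: [-0.4, 0.1, 0.1]
gripper_width: 0.0597
grasp_force: 0.0
```

```bash
python3 - <<'E'
from h import *
f=grab_frame('scene'); save('s7',f); g=grab_frame('top'); save('t7',g)
a=cv2.resize(f['img'][130:250,280:410],(429,396),interpolation=cv2.INTER_CUBIC); b=cv2.resize(g['img'][130:250,300:420],(360,396),interpolation=cv2.INTER_CUBIC)
cv2.imwrite('pics/c10.png',np.hstack([a,b]))
print(read_state()['tool_pos'],read_state()['gripper_width']); go((.654,.242,.027,88.8))
E
```

```text
[0.65421693 0.24218141 0.08229945] 0.0596524114856715
d [-0.0003, -0.0004, 0.0553] w [0.003, -0.001, -0.001] dist 0.055
```

View pics/c10.png

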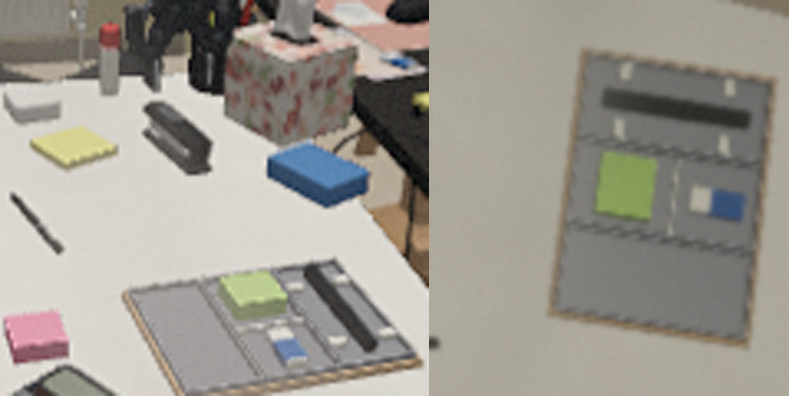

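The marker lies centred between the ribs: (676,108) against a rib mean of (675,107). Now the stapler.

Emit:
drive_tool(rows=[{"x":0,"y":0,"z":0.025,"wx":0,"wy":0,"wz":0},{"x":0,"y":0,"z":0.045,"wx":0,"wy":0,"wz":0},{"x":0,"y":0,"z":0.055,"wx":0,"wy":0,"wz":0},{"x":0,"y":0,"z":0.055,"wx":0,"wy":0,"wz":0},{"x":0,"y":0,"z":0.055,"wx":0,"wy":0,"wz":0}])

```text
clock: 19.0
tool_pos: [0.6537, 0.2424, 0.0262]
tool_rot: [3.14, -0.001, 1.55]
contact_force: [-0.5, 0.2, 0.7]
gripper_width: 0.0597
grasp_force: 0.0
```

Emit:
drive_tool(rows=[{"x":0,"y":0,"z":0,"wx":0,"wy":0,"wz":0},{"x":0,"y":0,"z":0,"wx":0,"wy":0,"wz":0},{"x":0,"y":0,"z":0,"wx":0,"wy":0,"wz":0},{"x":0,"y":0,"z":0,"wx":0,"wy":0,"wz":0},{"x":0,"y":0,"z":0,"wx":0,"wy":0,"wz":0},{"x":0,"y":0,"z":0,"wx":0,"wy":0,"wz":0}], fingers=1, newtons=60)

```text
clock: 19.6
tool_pos: [0.654, 0.2425, 0.0265]
tool_rot: [3.139, -0.001, 1.55]
contact_force: [0.4, -0.5, 6.2]
gripper_width: 0.0302
grasp_force: 58.9
```

Emit:
drive_tool(rows=[{"x":0,"y":0,"z":-0.02,"wx":0,"wy":0,"wz":0},{"x":0,"y":0,"z":-0.06,"wx":0,"wy":0,"wz":0},{"x":0,"y":0,"z":-0.09,"wx":0,"wy":0,"wz":0},{"x":0,"y":0,"z":-0.09,"wx":0,"wy":0,"wz":0},{"x":0,"y":0,"z":-0.09,"wx":0,"wy":0,"wz":0}])

```text
clock: 20.1
tool_pos: [0.6533, 0.2424, 0.1151]
tool_rot: [3.141, -0.0, 1.55]
contact_force: [-0.6, 0.6, -2.6]
gripper_width: 0.0302
grasp_force: 60.2
```

```bash
python3 - <<'E'
from h import *
go((.4755,-.1162,.13,80.3),(.4755,-.1162,.07,80.3))
E
```

```text
d [-0.3623, -0.1702, -0.0152] w [0.001, -0.0, 0.148] dist 0.401
d [-0.3623, -0.1703, 0.0448] w [0.001, -0.0, 0.148] dist 0.403
```

Emit:
drive_tool(rows=[{"x":-0.362,"y":-0.17,"z":-0.015,"wx":0,"wy":0,"wz":0.148},{"x":-0.362,"y":-0.17,"z":-0.015,"wx":0,"wy":0,"wz":0.148},{"x":-0.362,"y":-0.17,"z":-0.015,"wx":0,"wy":0,"wz":0.148},{"x":-0.362,"y":-0.17,"z":-0.015,"wx":0,"wy":0,"wz":0.148},{"x":-0.362,"y":-0.17,"z":-0.015,"wx":0,"wy":0,"wz":0.148},{"x":-0.362,"y":-0.17,"z":-0.015,"wx":0,"wy":0,"wz":0.148},{"x":-0.362,"y":-0.17,"z":-0.015,"wx":0,"wy":0,"wz":0.148},{"x":-0.362,"y":-0.17,"z":-0.015,"wx":0,"wy":0,"wz":0.148},{"x":-0.362,"y":-0.17,"z":-0.015,"wx":0,"wy":0,"wz":0.148},{"x":-0.362,"y":-0.17,"z":-0.015,"wx":0,"wy":0,"wz":0.148},{"x":-0.362,"y":-0.17,"z":-0.015,"wx":0,"wy":0,"wz":0.148},{"x":-0.362,"y":-0.17,"z":0.03,"wx":0,"wy":0,"wz":0.148},{"x":-0.362,"y":-0.17,"z":0.045,"wx":0,"wy":0,"wz":0.148},{"x":-0.362,"y":-0.17,"z":0.045,"wx":0,"wy":0,"wz":0.148},{"x":-0.362,"y":-0.17,"z":0.045,"wx":0,"wy":0,"wz":0.148}])

```text
clock: 21.6
tool_pos: [0.4758, -0.1154, 0.0703]
tool_rot: [-3.141, -0.0, 1.403]
contact_force: [0.4, -0.8, -1.8]
gripper_width: 0.0302
grasp_force: 60.5
```

```bash
python3 - <<'E'
from h import *
f=grab_frame('scene'); save('s8',f); g=grab_frame('top'); save('t8',g)
a=cv2.resize(f['img'][130:250,280:410],(429,396),interpolation=cv2.INTER_CUBIC); b=cv2.resize(g['img'][130:250,300:420],(360,396),interpolation=cv2.INTER_CUBIC)
cv2.imwrite('pics/c11.png',np.hstack([a,b]))
print(read_state()['tool_pos'],read_state()['gripper_width']); go((.4755,-.1162,.0335,80.3))
E
```

```text
[ 0.47643507 -0.11589378  0.07133292] 0.03035452139956568
d [-0.0005, -0.0009, 0.0378] w [0.002, 0.0, 0.001] dist 0.038
```

View pics/c11.png

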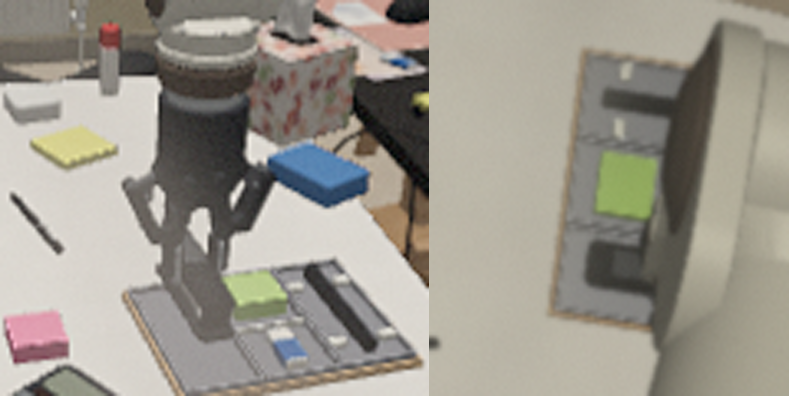

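The stapler hangs upright above the plain insert (200,290 in the left half), with its end inside the left wall at (586,265). Lower and release.

Emit:
drive_tool(rows=[{"x":0,"y":-0.001,"z":0.02,"wx":0,"wy":0,"wz":0},{"x":0,"y":-0.001,"z":0.032,"wx":0,"wy":0,"wz":0},{"x":0,"y":-0.001,"z":0.0375,"wx":0,"wy":0,"wz":0},{"x":0,"y":-0.001,"z":0.0375,"wx":0,"wy":0,"wz":0},{"x":0,"y":-0.001,"z":0.0375,"wx":0,"wy":0,"wz":0}])

```text
clock: 22.2
tool_pos: [0.4746, -0.1158, 0.0333]
tool_rot: [3.141, -0.0, 1.402]
contact_force: [-3.4, 1.1, 5.9]
gripper_width: 0.0302
grasp_force: 61.3
```

Emit:
drive_tool(rows=[{"x":0,"y":0,"z":0,"wx":0,"wy":0,"wz":0},{"x":0,"y":0,"z":0,"wx":0,"wy":0,"wz":0},{"x":0,"y":0,"z":0,"wx":0,"wy":0,"wz":0},{"x":0,"y":0,"z":0,"wx":0,"wy":0,"wz":0},{"x":0,"y":0,"z":-0.03,"wx":0,"wy":0,"wz":0},{"x":0,"y":0,"z":-0.08,"wx":0,"wy":0,"wz":0},{"x":0,"y":0,"z":-0.12,"wx":0,"wy":0,"wz":0},{"x":0,"y":0,"z":-0.12,"wx":0,"wy":0,"wz":0},{"x":0.15,"y":0,"z":-0.12,"wx":0,"wy":0,"wz":0},{"x":0.2,"y":0,"z":-0.12,"wx":0,"wy":0,"wz":0},{"x":0.2,"y":0,"z":-0.12,"wx":0,"wy":0,"wz":0},{"x":0.2,"y":0,"z":-0.12,"wx":0,"wy":0,"wz":0},{"x":0.2,"y":0,"z":-0.12,"wx":0,"wy":0,"wz":0},{"x":0.2,"y":0,"z":-0.12,"wx":0,"wy":0,"wz":0}], fingers=-0.2)

```text
clock: 23.6
tool_pos: [0.5079, 0.0824, 0.1516]
tool_rot: [-3.141, 0.001, 1.405]
contact_force: [-0.0, -1.0, -0.2]
gripper_width: 0.0512
grasp_force: 0.0
```

```bash
python3 - <<'E'
from h import *
f=grab_frame('scene'); save('s9',f); g=grab_frame('top'); save('t9',g)
a=cv2.resize(f['img'][130:250,280:410],(429,396),interpolation=cv2.INTER_CUBIC); b=cv2.resize(g['img'][130:250,300:420],(360,396),interpolation=cv2.INTER_CUBIC)
cv2.imwrite('pics/c12.png',np.hstack([a,b]))
B=dict(stapler=(340,195,410,235),marker=(348,145,412,175),small_pad=(345,170,378,205),eraser=(375,180,402,205))
img=g['img']; c=masks(img,B)
x=np.array([.9857,-.1685]);y=np.array([.1685,.9857])
C=dict(stapler=(475.5,-116.2),marker=(621,-141.2),small_pad=(548.2,-128.6),eraser=(548.2,-128.6))
for n in c:
    r=rect(g,c[n],HH[n]/2+.007); d=r['c']-np.array(C[n]); print(n,r,'local',np.round([d@x,d@y],1))
E
```

```text
stapler {'c': array([ 474.9, -117.9]), 'cen': array([ 474.4, -118. ]), 'w': 45.6, 'l': 139.1, 'axis': 79.4} local [-0.3 -1.8]
marker {'c': array([ 618.8, -142.4]), 'cen': array([ 619. , -143.5]), 'w': 23.7, 'l': 140.5, 'axis': 80.5} local [-2.  -1.6]
small_pad {'c': array([555.3, -93.7]), 'cen': array([555.2, -93.6]), 'w': 52.6, 'l': 54.5, 'axis': 170.1} local [ 1.1 35.6]
eraser {'c': array([ 538.7, -181.2]), 'cen': array([ 538.4, -181.7]), 'w': 21.6, 'l': 27.0, 'axis': 177.1} local [ -0.5 -53.4]
```

View pics/c12.png

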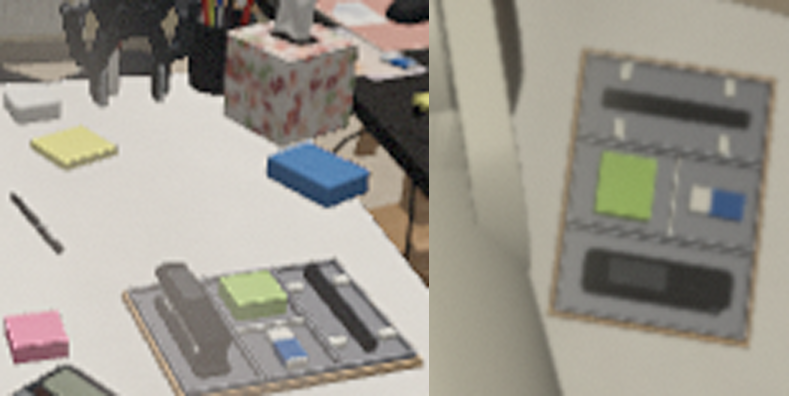

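All four items lie in their places, each within about 2.5 mm of centre across and along; only the eraser is estimated from its blue part. The pen, large pad and charger are unmoved. Handing in.

```bash
python3 -c "
from rig import *
print(close_job())"
```

```text
the job is handed in; nothing more can be done
None
```

The stapler, marker, small note pad and eraser are in their tray places, measured close to centre in the last pictures; the pen, large pad and charger look unmoved, and the job was handed in at about 24 s; no verdict was returned.

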